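# Set the polariscope ring to the disc stud and take a reading

### The job

A glass dish stands on the polariscope to be checked for strain. With the fingertips, push the ring's upright lever tab round from one side (do not pinch it) until its pointer bar lies centred over the large round stud on the scale, not the small square one; then press the button on the read-out unit beside it fully down and let it go. Leave the dish and all other things on the bench where they stand.

Things in the scene. Friction and masses are not known exactly. Their poses are not given: they have to be found in the camera images.
- polariser_ring (a joint): Angle of the polariser ring (rad), about the vertical axis through ring_axis, growing counter-clockwise seen from above; at 0 the pointer bar points along the polariscope's own -x. Stops at -1.35 and 1.35. The ring is a dark flat steel disc 132 mm across; it has dry friction (about 1 N at the tab starts it) and damping (another 0.7 N per rad/s of ring speed), no spring, and stays where it is left.
- polariscope: Flat grey instrument box, 260 x 270 x 55 mm, fixed to the bench; origin at the centre of its underside, z up. Top face at z = 55 mm. A white dial 208 mm across and 2 mm thick lies on it; the ring turns in the middle of the dial, and on the ring's axis a fixed glass stage 100 mm across (top at 71.5 mm) carries the dish.
- ring_axis (a point): Point on the ring's vertical turning axis, 69.5 mm above the bench.
- pointer (a point): Point on the centre line of the pointer bar, 83 mm from the ring's axis, 64.5 mm above the bench. The bar is black, 5 mm wide and 5 mm thick, points outward from the ring across the white scale at 62 to 67 mm above the bench and ends in the upright lever tab.
- tab_left (a point): The lever tab is the upright black plate at the bar's outer end, 22 mm long along the radius (109 to 131 mm from the axis), 10 mm thick across it, and stands from 61 to 100 mm above the bench. This point: centre of its flat side on the clockwise side (seen from above), 120 mm from the axis, 80.5 mm above the bench; a push on this side turns the ring counter-clockwise (joint grows).
- tab_right (a point): Centre of the tab's flat side on the counter-clockwise side, 10 mm across from that of tab_left, at the same radius and height; a push on this side turns the ring clockwise (joint falls).
- disc_stud: The mark to set: large round brass stud on the scale, 20 mm in diameter, 3 mm thick, its centre 83 mm from the ring's axis; origin at the centre of its underside, 57 mm above the bench. The bar passes 2 mm above it.
- square_stud: The other mark, not to be used: small square brass stud, 10 x 10 x 3 mm, also 83 mm from the axis, on the other side of the bar at the start. Origin at the centre of its underside.
- readout: Read-out unit: grey box 120 x 120 x 55 mm with a dark display on top, fixed to the bench to the right of the polariscope (its -y side); origin at the centre of its underside.
- read_button (a joint): How far the read-out button is pressed: 0 up, 0.006 m fully down, where it takes about 5 N; it springs back.
- read_button_top (a point): Centre of the top of the round dark grey push button (28 mm in diameter) on top of the read-out unit; it is pressed straight down.
- sample_dish: Round glass bowl, 68 mm across and 28 mm tall, loose on the glass stage; origin at the centre of its underside. Must stay in place.
- vial: Loose bystander: amber vial 26 mm across, 58 mm tall; origin at the centre of its underside.
- beaker: Loose bystander: glass beaker 62 mm across, 80 mm tall; origin at the centre of its underside.
- flask: Loose bystander: green conical flask 76 mm across, 118 mm tall; origin at the centre of its underside.
- bottle: Loose bystander: white bottle 58 mm across, 160 mm tall; origin at the centre of its underside.
- jar: Loose bystander: amber jar 48 mm across, 60 mm tall; origin at the centre of its underside.
- spatula: Loose bystander: flat steel spatula 165 mm long, 4 mm thick, lying on the bench in front of the polariscope; origin at the centre of its underside.
Mind the look-alikes: they are no part of the job. Of the things shaped like the readout, the grey one is meant.

How it is judged:
On the way, in this order (a step that is already met when the one before it is completed fails the run):
1. the pointer bar lies over the large round stud (horizontal distance between pointer and disc_stud below 0.005 m), for 0.3 s.
2. the button is pressed fully down with the bar still on the stud (value of joint read_button above 0.0045 m and horizontal distance between pointer and disc_stud below 0.005 m), for 0.05 s.
At the end, for the whole second after the job is handed in: the pointer bar's centre line is at rest within 5 mm of the centre of the large round stud, the button is up again, and the dish is within 15 mm of where it stood (horizontal distance between pointer and disc_stud below 0.005 m and velocity of joint polariser_ring between -0.02 and 0.02 rad/s and value of joint read_button below 0.0015 m and distance of sample_dish from where it was at the start of the episode below 0.015 m); the robot touches nothing.
It fails at once if the lever tab is pinched (both its flat sides pressed at once with more than 2 N) (contact force between each of polariser_ring_c2, polariser_ring_c3 and the fingers above 2 N).
It fails at once if the button is pressed while the bar is off the round stud (value of joint read_button above 0.003 m and horizontal distance between pointer and disc_stud above 0.007 m).
It fails at once if the dish is shifted by more than 15 mm, or lifted (distance of sample_dish from where it was at the start of the episode above 0.015 m).
It fails at once if a bystander is shifted by more than 25 mm, lifted or knocked over (distance of any of vial, beaker, flask, bottle, jar, spatula from where it was at the start of the episode above 0.025 m or angle between any of vial, beaker, flask, bottle, jar's own z axis and vertical above 0.4 rad).
It also fails if it takes over 64 s, if anything falls off the work surface, if the arm or the gripper's body presses on something with over 40 N, if the wrist force passes 120 N, or if a joint passes its speed limit or range.

### The arm

A 6-joint arm with a two-finger parallel gripper is mounted at the origin on the work surface. World frame = base frame: x ahead of the robot, y to its left, z up, the work surface at z = 0. Lengths are in m, angles in rad, forces in N, time in s.
With the tool pointing down it reaches from about 0.25 to 0.775 m from the base axis. Payload 4 kg.
Tool frame: the origin (TCP) lies midway between the tips of the shut fingers; the grasp point (between the pads) lies 19 mm behind it; z points along the fingers, x is the direction in which the jaws open and shut, and the axes are right-handed (so a half turn about z gives the same grasp; the last joint's range is limited). The gripper opens to 94 mm and grips with 3 to 60 N. Pads are 16 mm wide; open, the fingers measure 119 mm over their backs; the gripper's body (75 mm by 177 mm) begins 78 mm behind the grasp point.
Start: joints at [-1.251, 0.087, 1.371, -0, 1.684, -0.103], TCP at [0.226, -0.502, 0.206] pointing down, gripper open.
Joint ranges: [-3.1, 3.1], [-0.76, 2.03], [0.27, 2.55], [-1.08, 4.22], [0.17, 2.65], [-2.57, 2.57]. Speed limits (rad/s): [2.79, 2.79, 3.14, 3.14, 3.14, 3.14].

### API

Orientations are given as [roll, pitch, yaw] about the fixed x, y, z axes, in that order (R = Rz(yaw) Ry(pitch) Rx(roll)).
In Python, from bench import * gives the robot as it stands.
- The arm moves only by the tool send_rows, never from a script. Its argument "rows" is one flat list of numbers, 7 for each row, row after row: the shift along the world's x, y, z in mm, then the turn, a rotation vector about the world's x, y, z in degrees, then the opening, from 0 (shut) to 1 (fully open). A call has exactly 8 rows; each row shifts and turns the commanded pose from where the row before left it; what a row does not reach is not made up. A row lasts 1/8 s, in which the tool goes at most 62.5 mm and 10.7 degrees, less where a joint would pass 70% of its speed; a pose out of reach is approached as far as the arm can. A call is refused whole if a number of a shift passes 62.5 or a number of a turn 10.7, either way. A call with a gripper value outside its range is refused whole. The fingers move at their own pace and stop on an object; the grip force is fixed at half the most. Time passes only in rows, so rows that do not move let the fingers close, or fill a call up. It gives the time, the measured TCP pose, the force and the opening at its end, in the units of the state.
- get_obs(): the state, without advancing time (a new reading comes with each control period).
- snapshot(name): name is "side" or "top"; returns a dict with "color" (480x640x3 uint8, red, green, blue), "intrinsics" (3x3 intrinsics, pixels), "rvec" (rotation vector, rad) and "tvec" (3), from world to camera coordinates, as OpenCV has them. Camera axes: x right, y down, z forward; pixel columns grow to the right and rows downward; lengths in m; the calibration is good to about 2 mm. A picture is of the moment at which its call begins. There is no depth.
- close_job(): hands the job in, once; it reports no verdict.
The state is a dict: "time": time; "joint_positions": joint angles; "qvel": joint speeds; "joint_torque": joint torques, N m; "tool_pos": TCP position; "ee_rot": TCP orientation; "wrist_force": force on the tool from outside, world axes, zero at the start; "wrist_torque": the same for the moment, N m; "width": finger opening in m.
Only numpy, scipy, OpenCV 4.12 (cv2) and the standard library are available. Lean on these libraries where they do the work, as an engineer would, in place of code of your own. Each camera call takes 0.05 s, during which the arm holds its last target.

## Working session

There is one attempt and no reset: what is moved stays moved. The work goes in short steps, Python scripts to look and compute and a tool call to move; the robot and the scene stay as the last step left them, time stands still between calls to the robot, and variables do not carry over. Pictures are saved under pics/ and viewed, and the job is handed in when it is done.

Besides the shell and the picture viewer there is one more tool, called after "Request:" as a command line: name --argument value ..., lists and objects as JSON in quotes. send_rows: Moves the arm, as the interface text tells. Its arguments: {"type":"object","properties":{"rows":{"type":"array","items":{"type":"number"}}},"required":["rows"]}

```bash
mkdir -p pics; ls; python3 - <<'E'
from bench import *
import cv2,pickle
for n in("top","side"):
    s=snapshot(n); cv2.imwrite(f"pics/{n}0.png",s["color"][:,:,::-1]); pickle.dump(s,open(f"{n}0.pkl","wb"))
    print(n,s["intrinsics"],s["rvec"],s["tvec"])
print(get_obs())
E
```

```text
pics
top [[496.03403885   0.         321.07231518]
 [  0.         496.03403885 240.09288789]
 [  0.           0.           1.        ]] [ 2.10265166 -2.16584175  0.16707878] [-1.05051726e-03  5.78792333e-01  1.17695548e+00]
side [[440.18736364   0.         318.70954877]
 [  0.         440.18736364 240.70068622]
 [  0.           0.           1.        ]] [ 0.59809774 -2.74427875  1.03072763] [0.50224276 0.25903497 0.74006045]
{'time': 0.1, 'joint_positions': array([-1.25105355e+00,  8.78856147e-02,  1.37208379e+00,  1.70105039e-05,
        1.68358768e+00, -1.03078617e-01]), 'qvel': array([-0.00118388, -0.00134341, -0.00244711,  0.00022771,  0.00154567,
       -0.00043445]), 'joint_torque': array([ 2.58871849e-03, -3.41251266e+01, -3.03301334e+01,  7.20772496e-02,
        3.03519820e-02, -9.00115924e-05]), 'tool_pos': array([ 0.2255431 , -0.50109639,  0.20442855]), 'ee_rot': array([-3.14137370e+00,  1.95226269e-03, -1.14797282e+00]), 'wrist_force': array([-0.66109816,  0.20308197,  0.11609097]), 'wrist_torque': array([-0.00345151, -0.00134347,  0.0121177 ]), 'width': 0.09410339659050823}
```

View pics/top0.png

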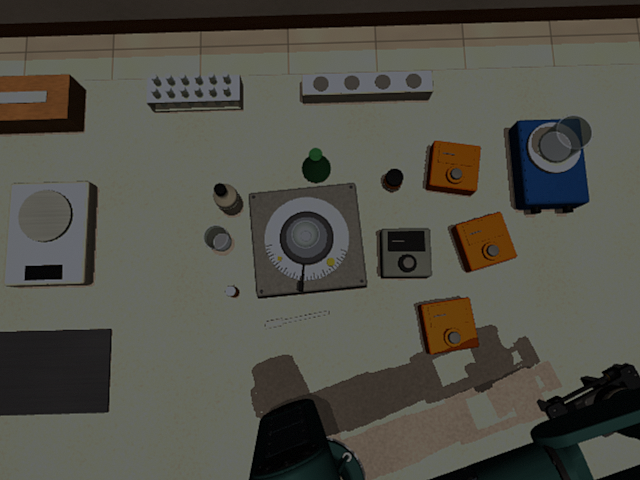

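View pics/side0.png

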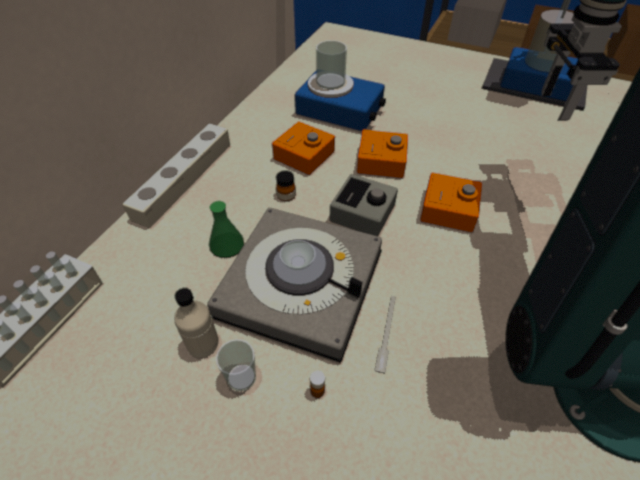

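The top view shows the round stud near (331,262), the square stud near (279,259), the bar and tab near (303,282), and the grey read-out's button at (407,263). I'll zoom in next.

```bash
python3 - <<'E'
import cv2,pickle,numpy as np
s=pickle.load(open("top0.pkl","rb"))["color"][:,:,::-1]
c=s[175:305,245:440]; c=np.clip(c.astype(float)*1.8,0,255).astype(np.uint8)
cv2.imwrite("pics/topz.png",cv2.resize(c,None,fx=4,fy=4,interpolation=cv2.INTER_CUBIC))
s=pickle.load(open("side0.pkl","rb"))["color"][:,:,::-1]
c=s[165:360,205:405]; c=np.clip(c.astype(float)*1.4,0,255).astype(np.uint8)
cv2.imwrite("pics/sidez.png",cv2.resize(c,None,fx=3,fy=3,interpolation=cv2.INTER_CUBIC))
E
```

```text
(no output)
```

View pics/topz.png

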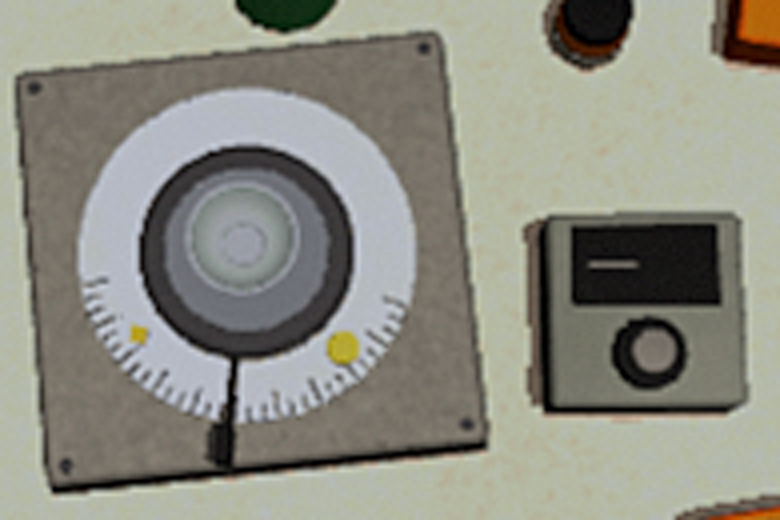

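View pics/sidez.png

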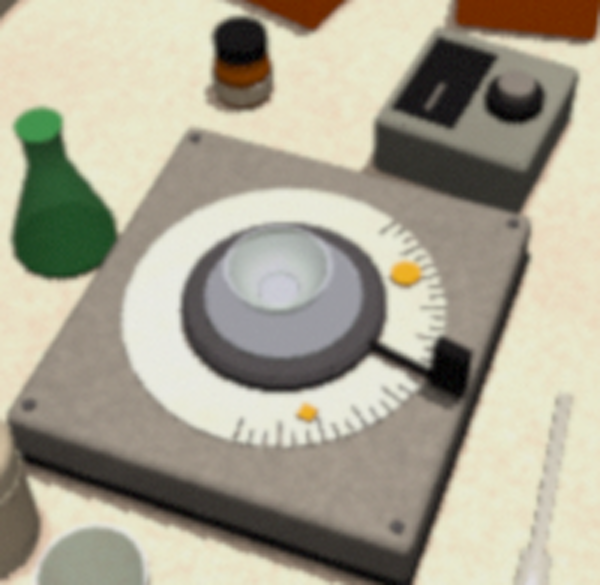

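The zooms show the round stud at topz (343,348), the square one at (139,334), the bar from (234,355) to the tab at about (220,445), and the button cap at (655,352). The side view agrees. Next I'll measure these.

```bash
cat > h.py <<'E'
import cv2,pickle,numpy as np
def cam(s):
    R=cv2.Rodrigues(np.array(s["rvec"],float))[0];return s["intrinsics"],R,np.array(s["tvec"],float).ravel()
def back(s,px,z):
    K,R,t=cam(s);px=np.atleast_2d(np.asarray(px,float))
    d=(np.linalg.inv(K)@np.c_[px,np.ones(len(px))].T).T@R; C=-R.T@t
    return C+d*((z-C[2])/d[:,2])[:,None]
def proj(s,P):
    return cv2.projectPoints(np.atleast_2d(np.asarray(P,float)),np.array(s["rvec"],float),np.array(s["tvec"],float),s["intrinsics"],None)[0].reshape(-1,2)
def tri(a,pa,b,pb):
    Ps=[]
    for s in(a,b):
        K,R,t=cam(s);Ps.append(K@np.c_[R,t])
    X=cv2.triangulatePoints(Ps[0],Ps[1],np.array(pa,float).reshape(2,1),np.array(pb,float).reshape(2,1)).ravel();return X[:3]/X[3]
def circ(P):
    A=np.c_[2*P[:,:2],np.ones(len(P))];x=np.linalg.lstsq(A,(P[:,:2]**2).sum(1),rcond=None)[0]
    return x[:2],np.sqrt(x[2]+x[0]**2+x[1]**2)
def yellow(s,roi):
    x0,y0,x1,y1=roi;c=s["color"][y0:y1,x0:x1].astype(float)
    w=np.clip(np.minimum(c[:,:,0],c[:,:,1])-c[:,:,2]-15,0,None);n,l,st,ce=cv2.connectedComponentsWithStats((w>12).astype(np.uint8))
    o=[]
    for i in range(1,n):
        if st[i,4]<6: continue
        m=cv2.dilate((l==i).astype(np.uint8),np.ones((3,3)))*w;yy,xx=np.mgrid[y0:y1,x0:x1]
        o.append((st[i,4],(m*xx).sum()/m.sum(),(m*yy).sum()/m.sum()))
    return o
E
python3 - <<'E'
from h import *
T=pickle.load(open("top0.pkl","rb"));S=pickle.load(open("side0.pkl","rb"))
for s,roi,n,seed in((T,(245,175,375,305),"top",(285,225)),(S,(205,205,390,360),"side",(262,290))):
    print(n)
    for a,x,y in yellow(s,roi): print(a,x,y,back(s,(x,y),.060)[0].round(4))
    # dial outer boundary
    g=s["color"].astype(int); c=g.min(2); x0,y0,x1,y1=roi
    m=np.zeros(c.shape,np.uint8); sub=c[y0:y1,x0:x1]; 
    for th in (75,85,95,110,130,150,160,170):
        m[:]=0; m[y0:y1,x0:x1]=sub>th
        k,l,st,ce=cv2.connectedComponentsWithStats(m)
        cx,cy=(307,237) if n=="top" else (300,268)
        # component hit: search white left of ring
        px=(268,237) if n=="top" else (252,270)
        lab=l[px[1],px[0]]
        if lab==0: continue
        comp=(l==lab).astype(np.uint8); ct=max(cv2.findContours(comp,cv2.RETR_EXTERNAL,cv2.CHAIN_APPROX_NONE)[0],key=cv2.contourArea)
        h=cv2.convexHull(ct)[:,0]; P=back(s,h,.057); o,r=circ(P); print(th,st[lab,4],o.round(4),r.round(4),np.abs(np.linalg.norm(P[:,:2]-o,axis=1)-r).max().round(4))
# button, tab top
print("button",tri(T,(245+655/4,175+352/4),S,(205+518/3,165+86/3)))
print("tabmid bits")
z=lambda u,v:(245+u/4-.375,175+v/4-.375)
print("bar",back(T,[z(234,360),z(231,412)],.067),"tabtop",back(T,z(218,443),.1))
print("box corners",back(T,[z(17,74),z(438,33),z(487,437),z(53,483)],.055))
print("readout",back(T,[z(546,215),z(742,213),z(746,400),z(550,405)],.055))
E
```

```text
top
15 279.14307004470936 258.08792846497767 [0.5352 0.0848 0.06  ]
53 330.28745928338765 261.4792345276873 [ 0.5232 -0.039   0.06  ]
75 3030 [0.5838 0.0178] 0.1038 0.0009
85 2807 [0.5836 0.0177] 0.1031 0.0012
95 2528 [0.584  0.0178] 0.1018 0.0013
side
78 339.86836426413464 255.55200690548122 [ 0.5243 -0.0383  0.06  ]
34 306.92902408111536 302.0069708491762 [0.5364 0.0856 0.06  ]
75 19207 [0.5961 0.0159] 0.2258 0.0471
85 18696 [0.5957 0.0158] 0.2255 0.0478
95 10480 [0.6157 0.0117] 0.175 0.0358
110 4005 [0.5858 0.0176] 0.1043 0.0006
130 3484 [0.5859 0.0178] 0.1026 0.0011
150 2461 [0.5871 0.0195] 0.0994 0.006
button [ 0.51334843 -0.22685677  0.06952817]
tabmid bits
bar [[0.51671524 0.02667426 0.067     ]
 [0.48545134 0.02919656 0.067     ]] tabtop [[0.46474918 0.03573893 0.1       ]]
box corners [[ 0.70118137  0.15821019  0.055     ]
 [ 0.71935561 -0.10487736  0.055     ]
 [ 0.46682432 -0.12443192  0.055     ]
 [ 0.44688968  0.13790279  0.055     ]]
readout [[ 0.6018885  -0.16659036  0.055     ]
 [ 0.59947485 -0.28683729  0.055     ]
 [ 0.48453034 -0.28185592  0.055     ]
 [ 0.48501904 -0.16334552  0.055     ]]
```

Request:
send_rows --rows '[15,35,0,0,0,-2,0,15,35,0,0,0,-2,0,15,35,0,0,0,-2,0,15,35,0,0,0,-2,0,15,35,0,0,0,-2,0,15,35,0,0,0,-2,0,15,35,0,0,0,-2,0,15,35,0,0,0,-2,0]'

```text
time: 1.1
tool_pos: [0.3458, -0.2202, 0.205]
ee_rot: [3.141, 0.001, -1.429]
wrist_force: [-0.5, -0.4, 0.2]
width: 0.0177
```

Request:
send_rows --rows '[15,36,0,0,0,-2,0,15,36,0,0,0,-2,0,15,36,0,0,0,-2,0,15,36,0,0,0,-2,0,15,36,0,0,0,-2,0,15,36,0,0,0,-2,0,15,36,0,0,0,-2,0,15,36,0,0,0,-1,0]'

```text
time: 2.1
tool_pos: [0.4657, 0.0677, 0.205]
ee_rot: [3.141, -0.0, -1.69]
wrist_force: [0.3, -0.4, 0.0]
width: 0.0004
```

Request:
send_rows --rows '[4,2,-25,0,0,0,0,0,0,-25,0,0,0,0,0,0,-25,0,0,0,0,0,0,-20,0,0,0,0,0,0,-15,0,0,0,0,0,0,-10,0,0,0,0,0,0,-5,0,0,0,0,0,0,0,0,0,0,0]'

```text
time: 3.1
tool_pos: [0.4698, 0.0684, 0.0806]
ee_rot: [-3.141, -0.0, -1.689]
wrist_force: [0.7, 0.2, 0.0]
width: 0.0004
```

```bash
cat > look.py <<'E'
import sys
from bench import *
from h import *
i=sys.argv[1]
o=get_obs();print(o["time"],o["tool_pos"],o["ee_rot"],o["wrist_force"])
outs=[]
for n,(x0,y0,x1,y1),g in(("top",(245,175,440,305),1.8),("side",(205,165,405,360),1.4)):
    s=snapshot(n);pickle.dump(s,open(f"{n}{i}.pkl","wb"));c=np.clip(s["color"][y0:y1,x0:x1,::-1].astype(float)*g,0,255).astype(np.uint8)
    k=4 if n=="top" else 3
    cv2.imwrite(f"pics/{n}{i}.png",cv2.resize(c,None,fx=k,fy=k,interpolation=cv2.INTER_CUBIC))
E
python3 look.py 1
```

```text
3.1 [0.46980989 0.06840423 0.08062141] [-3.14137322e+00 -7.03097714e-05 -1.68906515e+00] [0.65710586 0.17263701 0.00594913]
```

View pics/top1.png

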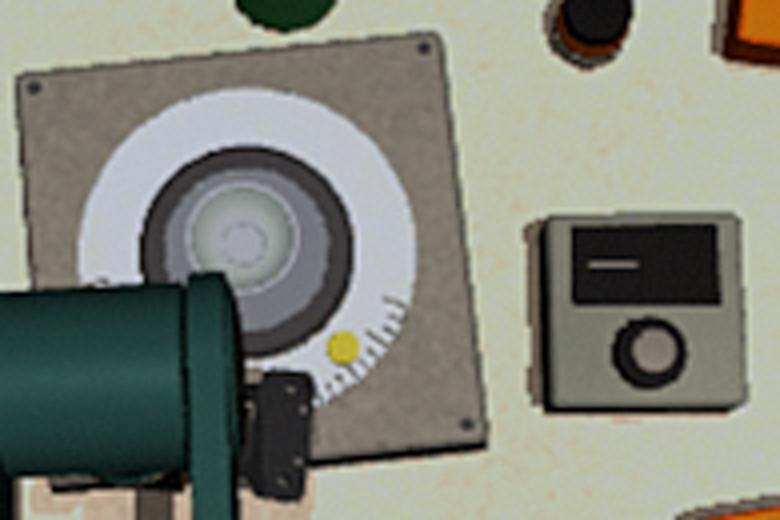

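View pics/side1.png

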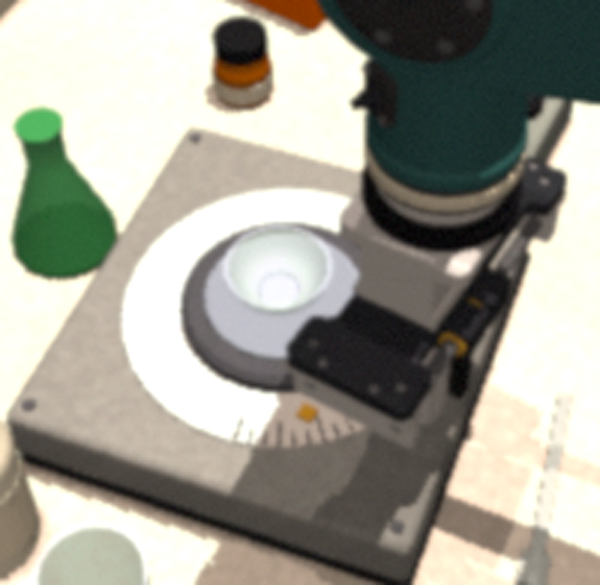

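The arm now hides the tab in both views, but the pose agrees with the plan. I'll work out the arc for the push, stopping about 7° short.

```bash
cat > arc.py <<'E'
import numpy as np
O=np.array([584.5,17.8])
def tcp(phi,off=17.5,r=120):
    p=np.radians(phi);c,s=np.cos(p),np.sin(p);return O+r*np.array([-c,-s])-off*np.array([s,-c])
E
python3 - <<'E'
from arc import *
cur=np.array([469.8,68.4]);yaw=np.degrees(-1.689)
print(tcp(-7.3,35),tcp(-7.3))
ph=[-7.3]+list(np.linspace(-7.3,36,17)[1:])
for f in ph:
    d=np.round(tcp(f)-cur,1);cur=cur+d;t=round(f-90-yaw,1);yaw+=t;print(round(f,1),d,t)
E
```

```text
[469.91992819  67.76405852] [467.69629754  50.40590578]
-7.3 [ -2.1 -18. ] -0.5
-4.6 [-1.4 -5.5] 2.7
-1.9 [-1.2 -5.7] 2.7
0.8 [-0.8 -5.6] 2.7
3.5 [-0.6 -5.7] 2.7
6.2 [-0.4 -5.7] 2.7
8.9 [-0.1 -5.8] 2.7
11.6 [ 0.2 -5.7] 2.7
14.3 [ 0.5 -5.7] 2.7
17.1 [ 0.7 -5.7] 2.7
19.8 [ 1.1 -5.6] 2.7
22.5 [ 1.2 -5.6] 2.7
25.2 [ 1.6 -5.5] 2.7
27.9 [ 1.7 -5.4] 2.8
30.6 [ 2.1 -5.4] 2.7
33.3 [ 2.3 -5.2] 2.7
36.0 [ 2.5 -5.2] 2.7
```

Request:
send_rows --rows '[-0.6,-4.5,-1,0,0,0,0,-0.5,-4.5,-1,0,0,0,0,-0.5,-4.5,-1,0,0,0,0,-0.5,-4.5,0,0,0,-0.5,0,-1.4,-5.5,0,0,0,2.7,0,-1.2,-5.7,0,0,0,2.7,0,-0.8,-5.6,0,0,0,2.7,0,-0.6,-5.7,0,0,0,2.7,0]'

```text
time: 4.2
tool_pos: [0.4633, 0.028, 0.0774]
ee_rot: [3.141, 0.001, -1.508]
wrist_force: [0.0, 1.0, -1.0]
width: 0.0001
```

Request:
send_rows --rows '[-0.4,-5.7,0,0,0,2.7,0,-0.1,-5.8,0,0,0,2.7,0,0.2,-5.7,0,0,0,2.7,0,0.5,-5.7,0,0,0,2.7,0,0.7,-5.7,0,0,0,2.7,0,1.1,-5.6,0,0,0,2.7,0,1.2,-5.6,0,0,0,2.7,0,0,0,0,0,0,0,0]'

```text
time: 5.2
tool_pos: [0.4667, -0.0123, 0.0774]
ee_rot: [3.142, -0.0, -1.181]
wrist_force: [0.6, 0.8, 0.1]
width: 0.0006
```

```bash
python3 look.py 2
```

```text
5.2 [ 0.46672718 -0.01228944  0.07744812] [ 3.14153130e+00 -8.35314606e-05 -1.18097026e+00] [0.58494767 0.83814801 0.09851304]
```

View pics/top2.png

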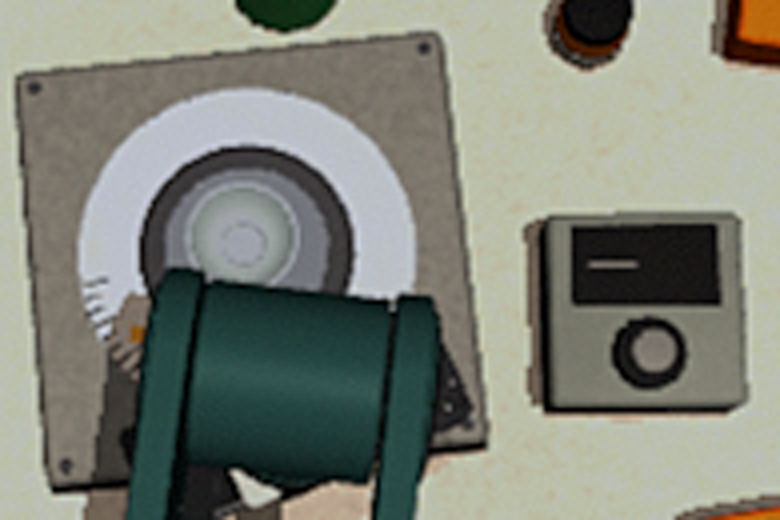

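View pics/side2.png

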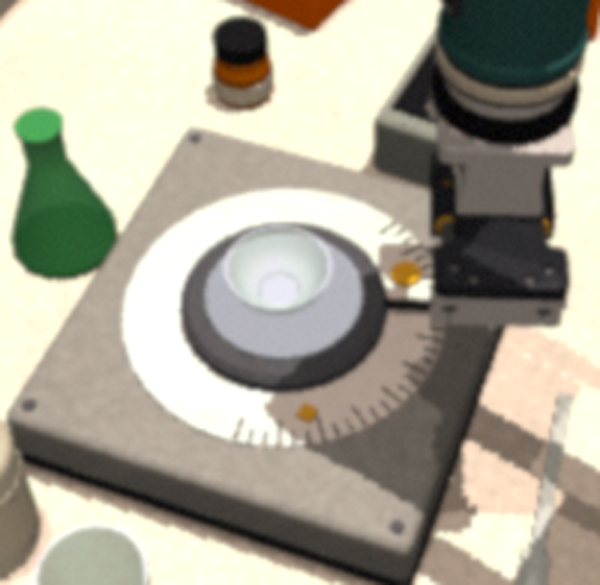

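The side view shows the bar at (385–430, 304) and the round stud just above it at (405,273), so the ring turned as planned. I'll measure its angle.

```bash
cat > ang.py <<'E'
import sys
from h import *
s=pickle.load(open(f"side{sys.argv[1]}.pkl","rb"))
O=np.array([.5845,.0178])
def phi(p): d=p[:2]-O; return np.degrees(np.arctan2(-d[1],-d[0])),np.linalg.norm(d)
# offset side view by its own dial centre
S0=np.array([.5858,.0176]); 
g=cv2.GaussianBlur(s["color"].astype(np.float32).max(2),(0,0),.01) if 0 else s["color"].astype(float).max(2)
for rr in (.072,.076,.080,.083,.086,.09):
    f=np.radians(np.arange(0,70,.25)); P=np.c_[S0[0]-rr*np.cos(f),S0[1]-rr*np.sin(f),np.full(len(f),.065)]
    uv=proj(s,P).astype(np.float32); v=cv2.remap(g.astype(np.float32),uv[:,0].reshape(-1,1),uv[:,1].reshape(-1,1),cv2.INTER_LINEAR).ravel()
    i=v.argmin(); w=np.clip(v.min()+45-v,0,None)*(abs(np.arange(len(v))-i)<24)
    print(rr,"min",v.min(),"phi",(w*np.degrees(f)).sum()/w.sum())
for a,x,y in yellow(s,(205,205,390,360)): print(a,back(s,(x,y),.060)[0], phi(back(s,(x,y),.060)[0]-np.r_[S0-O,0]))
E
python3 ang.py 2;python3 ang.py 0
```

```text
0.072 min 20.875 phi 20.68714851310175
0.076 min 19.57129 phi 20.658533375878168
0.08 min 21.3125 phi 20.598062505171107
0.083 min 25.8125 phi 20.520667522663047
0.086 min 24.3125 phi 20.341709781799935
0.09 min 22.267578 phi 20.37014448860105
7 [ 0.5193177  -0.08977205  0.06      ] (np.float64(58.23516390262339), np.float64(0.12628797417379753))
6 [ 0.45451132 -0.11674297  0.06      ] (np.float64(45.65877076536824), np.float64(0.18784236113121655))
68 [ 0.52366145 -0.03754215  0.06      ] (np.float64(41.5860532679005), np.float64(0.0830774108046026))
24 [0.53630195 0.08569237 0.06      ] (np.float64(-53.98565395248294), np.float64(0.0841821087718673))
0.072 min 133.16406 phi 35.58461556982291
0.076 min 128.125 phi 33.334100443680036
0.08 min 123.009766 phi 32.10878820413182
0.083 min 135.00488 phi 32.72753834352447
0.086 min 130.94336 phi 65.4960784706927
0.09 min 130.31738 phi 50.44186433103421
78 [ 0.52432042 -0.03829656  0.06      ] (np.float64(42.276770990554276), np.float64(0.08309130101568943))
34 [0.53641535 0.08562919 0.06      ] (np.float64(-54.022855211817514), np.float64(0.08406434319469128))
```

```bash
python3 - <<'E'
from arc import *
cur=tcp(22.5);yaw=-67.5;print(cur)
for f in list(np.linspace(22.5,41.5,8)[1:]):
    d=np.round(tcp(f)-cur,1);cur=cur+d;t=round(f-90-yaw,1);yaw+=t;print(round(f,1),d,t)
E
```

```text
[466.93749603 -11.95412006]
25.2 [ 1.5 -5.5] 2.7
27.9 [ 1.8 -5.5] 2.7
30.6 [ 2.1 -5.4] 2.7
33.4 [ 2.3 -5.2] 2.8
36.1 [ 2.6 -5.2] 2.7
38.8 [ 2.8 -5. ] 2.7
41.5 [ 3.  -4.9] 2.7
```

Request:
send_rows --rows '[1.5,-5.5,0,0,0,2.7,0,1.8,-5.5,0,0,0,2.7,0,2.1,-5.4,0,0,0,2.7,0,2.3,-5.2,0,0,0,2.8,0,2.6,-5.2,0,0,0,2.7,0,2.8,-5,0,0,0,2.7,0,1.5,-2.5,0,0,0,1.4,0,1.5,-2.4,0,0,0,1.3,0]'

```text
time: 6.3
tool_pos: [0.4826, -0.0485, 0.0774]
ee_rot: [3.141, 0.0, -0.847]
wrist_force: [-1.7, -0.8, 0.0]
width: 0.0004
```

```bash
python3 look.py 3; python3 ang.py 3
```

```text
6.3 [ 0.4826314  -0.04853249  0.07737524] [ 3.14115037e+00  4.66054208e-04 -8.46999291e-01] [-1.71861309 -0.75351239  0.01228786]
0.072 min 20.710938 phi 39.211429245993095
0.076 min 18.082031 phi 39.508388341527436
0.08 min 19.5 phi 39.60845140032949
0.083 min 23.210938 phi 39.69919790994061
0.086 min 19.708008 phi 39.742910836757794
0.09 min 19.802734 phi 39.34635557683787
13 [ 0.52888818 -0.0432222   0.06      ] (np.float64(46.90230532636225), np.float64(0.08329643388834039))
16 [ 0.52035172 -0.03314882  0.06      ] (np.float64(37.79011845609125), np.float64(0.08281859700798655))
35 [0.53646841 0.08561203 0.06      ] (np.float64(-54.04526418643448), np.float64(0.08401929557351985))
```

View pics/side3.png

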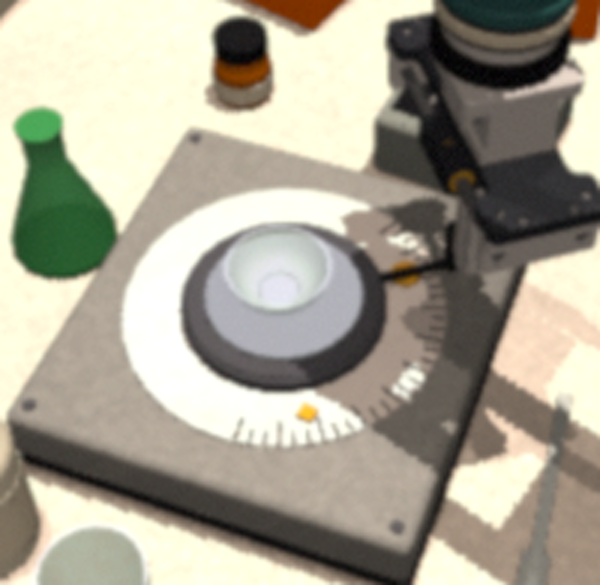

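View pics/top3.png

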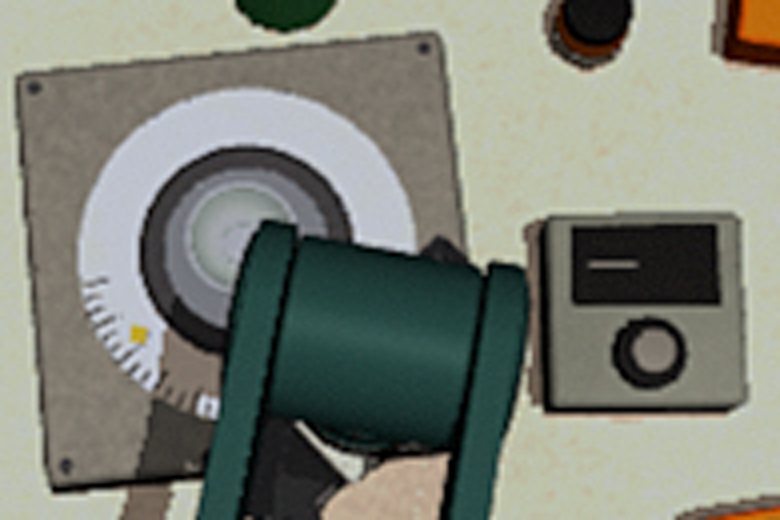

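Request:
send_rows --rows '[0.8,-1.3,0,0,0,0.7,0,0.8,-1.3,0,0,0,0.7,0,0.8,-1.3,0,0,0,0.7,0,0.9,-1.2,0,0,0,0.7,0,0,0,0,0,0,0,0,0,0,0,0,0,0,0,0,0,0,0,0,0,0,0,0,0,0,0,0,0]'

```text
time: 7.4
tool_pos: [0.4863, -0.0538, 0.0776]
ee_rot: [-3.142, -0.001, -0.799]
wrist_force: [-0.0, -0.3, -0.3]
width: 0.0005
```

```bash
python3 look.py 4; python3 ang.py 4
```

```text
7.4 [ 0.48629298 -0.05384054  0.0776275 ] [-3.14158723e+00 -5.59682168e-04 -7.98979050e-01] [-0.02637746 -0.29685358 -0.25852771]
0.072 min 19.800781 phi 42.120464211143506
0.076 min 21.167969 phi 42.42242531258948
0.08 min 22.279297 phi 42.47749727276299
0.083 min 21.27539 phi 42.44569388777555
0.086 min 24.828125 phi 42.50119796323403
0.09 min 16.4375 phi 42.74768061744112
10 [ 0.52500857 -0.13871573  0.06      ] (np.float64(68.74886245404264), np.float64(0.16772061490437457))
34 [ 0.52159066 -0.03501442  0.06      ] (np.float64(39.33188044485262), np.float64(0.08301274716788523))
35 [0.53646167 0.08562777 0.06      ] (np.float64(-54.04784712425602), np.float64(0.08403599395882368))
```

View pics/side4.png

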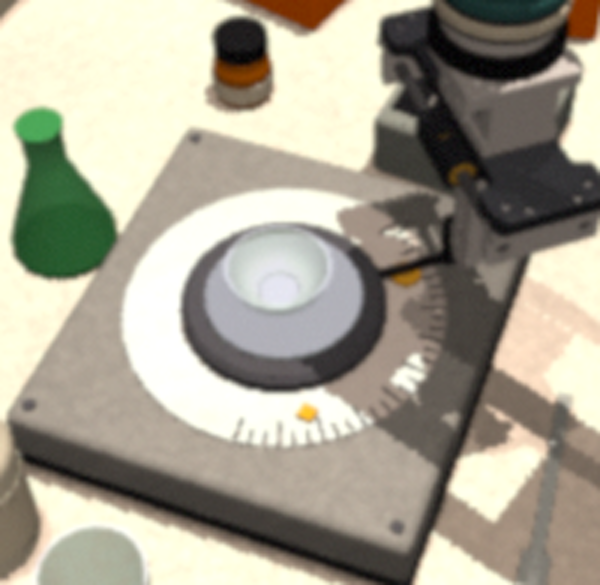

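The bar reads 42.4° and the stud about 42.3–42.8°. I'll back off, rise and go over towards the button, then check from above.

Request:
send_rows --rows '[-7,7.5,0,0,0,0,0,-7,7.5,0,0,0,0,0,-7,7.5,0,0,0,0,0,0,0,25,0,0,0,0,0,0,35,0,0,0,0,0,0,35,0,0,0,0,0,0,25,0,0,0,0,0,0,0,0,0,0,0]'

```text
time: 8.5
tool_pos: [0.4662, -0.031, 0.1998]
ee_rot: [-3.139, -0.004, -0.798]
wrist_force: [0.5, 0.8, -0.0]
width: 0.0001
```

Request:
send_rows --rows '[5,-28,0,0,0,0,0,5,-28,0,0,0,0,0,6,-28,0,0,0,0,0,6,-28,0,0,0,0,0,6,-28,0,0,0,0,0,7,-28,0,0,0,0,0,7,-28,0,0,0,0,0,0,0,0,0,0,0,0]'

```text
time: 9.5
tool_pos: [0.5063, -0.2279, 0.195]
ee_rot: [3.14, 0.004, -0.801]
wrist_force: [-0.5, 0.2, -0.2]
width: 0.0006
```

```bash
python3 look.py 5; python3 ang.py 5; python3 - <<'E'
from h import *
s=pickle.load(open("top5.pkl","rb"));g=s["color"].astype(np.float32).max(2)
S0=np.array([.5838,.0178])
for rr in (.072,.076,.080,.083,.086,.09,.095):
    f=np.radians(np.arange(20,65,.25)); P=np.c_[S0[0]-rr*np.cos(f),S0[1]-rr*np.sin(f),np.full(len(f),.067)]
    uv=proj(s,P).astype(np.float32); v=cv2.remap(g,uv[:,0].reshape(-1,1),uv[:,1].reshape(-1,1),cv2.INTER_LINEAR).ravel()
    i=v.argmin(); w=np.clip(v.min()+25-v,0,None)*(abs(np.arange(len(v))-i)<24)
    print(rr,v.min(),(w*np.degrees(f)).sum()/w.sum())
d=np.array([.5232,-.039])-S0;print(np.degrees(np.arctan2(-d[1],-d[0])))
E
```

```text
9.5 [ 0.50634476 -0.22788169  0.19498641] [ 3.14038971  0.0036698  -0.80117499] [-0.50641904  0.21908071 -0.24907279]
0.072 min 29.71582 phi 41.87575177439427
0.076 min 26.167969 phi 42.30496646654215
0.08 min 29.542969 phi 42.228001052622496
0.083 min 27.714844 phi 42.35042294994603
0.086 min 32.421875 phi 42.38297793161665
0.09 min 26.203125 phi 42.638252352744765
44 [ 0.5216129 -0.0353788  0.06     ] (np.float64(39.535612570250066), np.float64(0.08322701744010347))
34 [0.53643377 0.08563013 0.06      ] (np.float64(-54.03339176542352), np.float64(0.08405429092432774))
0.072 4.5625 43.233283185840705
0.076 18.302734 43.44720935827269
0.08 14.25 43.44367197696857
0.083 16.40625 43.37088161929013
0.086 11.582031 43.261392888902755
0.09 18.5 43.493561468955924
0.095 18.375 43.330837987963626
43.14609902481757
```

View pics/top5.png

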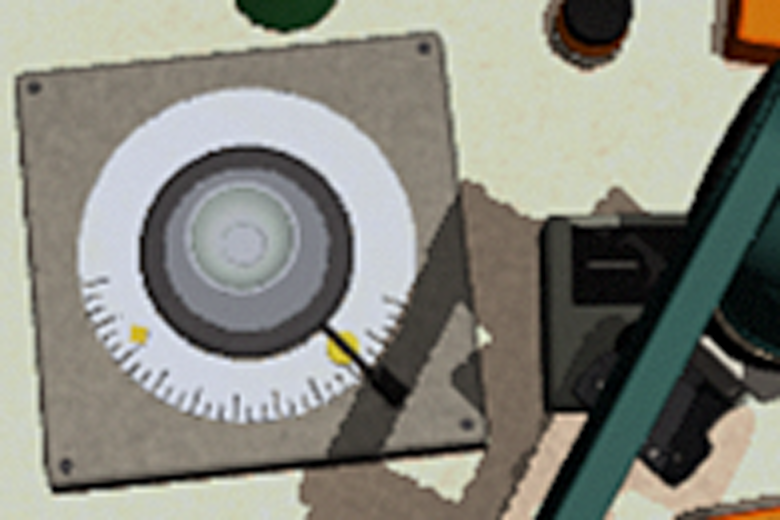

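View pics/side5.png

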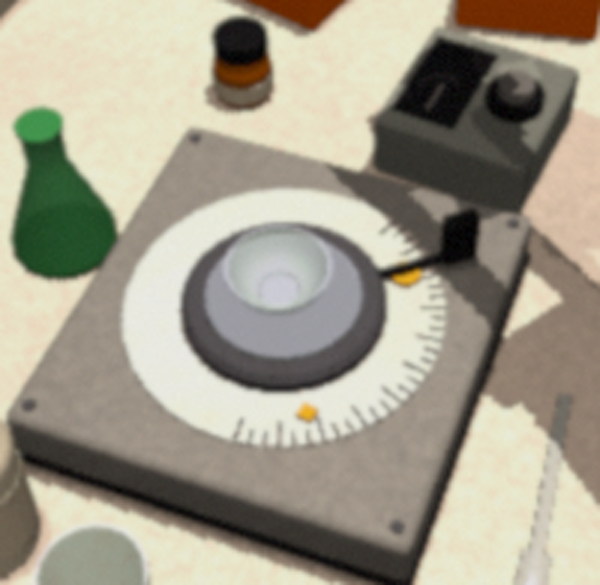

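Top camera: bar 43.3–43.4°, stud 43.15°. Side camera: bar 42.3°, stud 42.3°. So the bar is centred to well under 1 mm, and the dish hasn't moved. Now the button.

Request:
send_rows --rows '[4,1,-20,0,0,0,0,3,0,-25,0,0,0,0,0,0,-25,0,0,0,0,0,0,-20,0,0,0,0,0,0,-15,0,0,0,0,0,0,-8,0,0,0,0,0,0,0,0,0,0,0,0,0,0,0,0,0,0]'

```text
time: 10.6
tool_pos: [0.5147, -0.2264, 0.0855]
ee_rot: [-3.141, -0.002, -0.799]
wrist_force: [-0.6, 0.8, -0.6]
width: 0.0003
```

```bash
python3 look.py 6
```

```text
10.6 [ 0.51474763 -0.22644088  0.08549809] [-3.14106387e+00 -1.81120782e-03 -7.98886778e-01] [-0.5988701   0.78061372 -0.64104124]
```

View pics/side6.png

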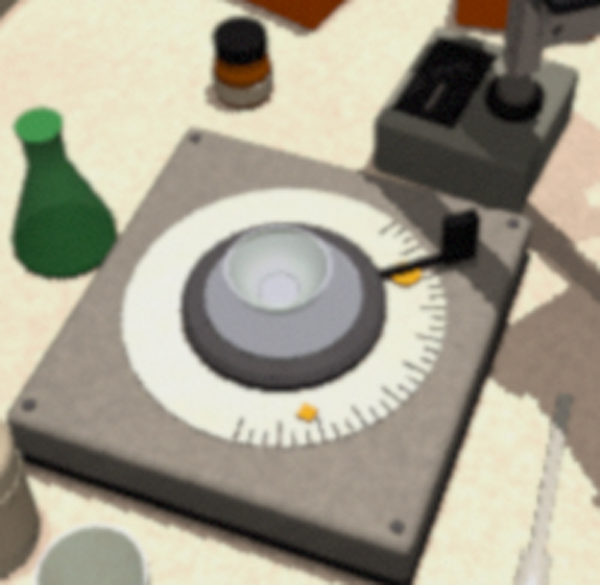

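The fingertips are above the button at (520,75). I'll step down and watch the force.

Request:
send_rows --rows '[0,0,-4,0,0,0,0,0,0,-3,0,0,0,0,0,0,-3,0,0,0,0,0,0,-2,0,0,0,0,0,0,-2,0,0,0,0,0,0,-2,0,0,0,0,0,0,0,0,0,0,0,0,0,0,0,0,0,0]'

```text
time: 11.7
tool_pos: [0.5142, -0.2263, 0.0711]
ee_rot: [-3.142, -0.001, -0.799]
wrist_force: [-4.5, 2.5, 11.2]
width: 0.0003
```

```bash
python3 look.py 7; python3 -c "
import cv2,pickle,numpy as np
s=pickle.load(open('side7.pkl','rb'))['color'][150:240,310:420,::-1]
cv2.imwrite('pics/b7.png',cv2.resize(np.clip(s*1.6,0,255).astype(np.uint8),None,fx=6,fy=6,interpolation=cv2.INTER_CUBIC))
s=pickle.load(open('side0.pkl','rb'))['color'][150:240,310:420,::-1]
cv2.imwrite('pics/b0.png',cv2.resize(np.clip(s*1.6,0,255).astype(np.uint8),None,fx=6,fy=6,interpolation=cv2.INTER_CUBIC))"
```

```text
11.7 [ 0.51423645 -0.22628661  0.07110843] [-3.14150234e+00 -1.17986287e-03 -7.98840314e-01] [-4.50212292  2.45480315 11.24090814]
```

View pics/b7.png

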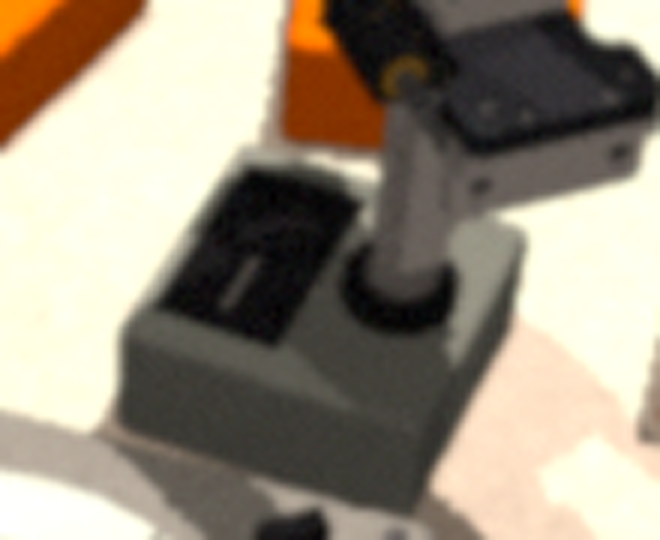

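View pics/b0.png

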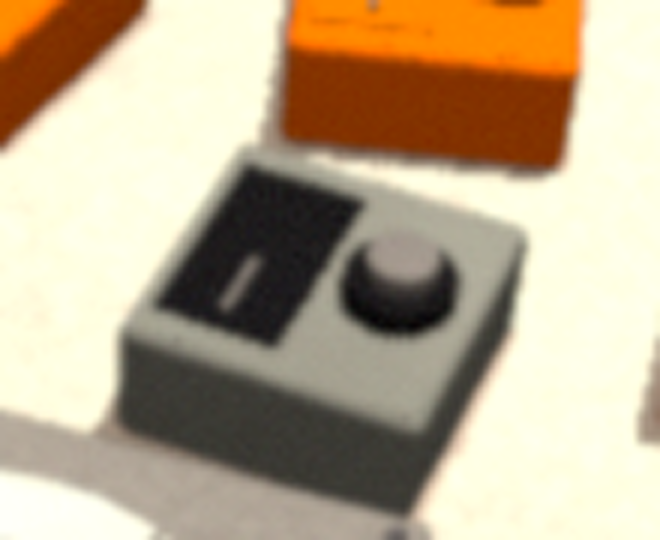

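```bash
python3 - <<'E'
from h import *
T=pickle.load(open("top0.pkl","rb"));S=pickle.load(open("side0.pkl","rb"))
for n,s,(x0,y0,x1,y1) in(("T",T,(395,250,422,278)),("S",S,(362,180,392,210))):
    c=s["color"][y0:y1,x0:x1].astype(int); print(n); print(c.max(2)[::1,::1])
E
```

```text
T
[[11  8  9  8  9  8  9  7 10  8  8  9  7  9  7  7  8  8  5 10 10 11  7  9
   7  6  7]
 [43 41 41 41 40 41 42 42 43 42 43 42 44 42 43 43 43 44 43 44 42 41 41 42
  42 43 41]
 [70 71 70 70 71 71 71 73 73 74 75 73 75 75 74 73 74 74 74 72 73 73 71 73
  73 71 74]
 [64 65 66 66 65 67 68 69 71 72 68 60 61 66 67 70 70 69 68 68 69 68 67 67
  69 70 67]
 [64 64 64 66 67 68 64 55 54 56 47 26 26 35 43 53 58 67 71 68 67 67 67 67
  65 67 66]
 [65 66 66 66 68 71 55 16 10  8  6  5  9  4  3  5 23 46 65 72 68 68 66 67
  68 66 67]
 [64 65 67 69 65 56 41  7  7  8  7 11 14 13 10  9  4 12 38 65 71 68 68 68
  67 67 67]
 [66 66 69 65 44 13  3 11 11 11 23 39 44 46 41 40 24  2  5 36 65 70 68 67
  66 67 67]
 [66 67 70 56 15  5 11 10 12 16 42 68 67 69 67 66 54 25  7 13 43 66 68 68
  66 69 68]
 [66 66 71 53  5  9 12  7 18 42 58 68 66 67 65 66 67 55 25  5 23 57 70 69
  68 69 69]
 [65 67 65 40  1 15 14  9 35 66 69 67 65 64 66 65 66 66 48  6 14 49 71 70
  68 70 69]
 [65 66 55 13  5 14 12 14 49 71 67 66 67 67 67 66 66 68 55 15  2 43 75 71
  68 70 70]
 [64 70 53  9  7 16  8 17 54 74 68 68 68 69 67 66 67 69 57 21  5 3
[... 4363 characters left out ...]
 11   8  12  13   6  10
   20  35  51  70  90 103 107 104  98  82  58  44]
 [105 105 106 106 105 105 103 101  91  72  58  48  39  37  32  36  33  42
   54  73  87  96 103 108 107 102  90  67  47  39]
 [103 105 104 105 104 104 103 104 101  96  91  85  75  77  73  77  72  80
   89  98 104 107 108 108 104  96  79  56  43  39]
 [105 104 104 104 105 105 104 104 104 103 103 100  98  99  97  98  98 100
  105 107 108 108 108 106 101  87  65  48  39  37]
 [104 105 105 103 105 104 103 104 103 104 105 103 103 104 104 106 104 106
  106 107 108 108 107 103  94  75  52  41  38  43]
 [103 104 104 104 105 104 104 104 104 104 104 104 105 106 106 105 106 106
  107 107 108 107 105  98  83  61  46  40  40  55]]
```

```bash
python3 - <<'E'
from h import *
T=pickle.load(open("top0.pkl","rb"));S=pickle.load(open("side0.pkl","rb"))
X=tri(T,(408.1,262.2),S,(376.9,192.3));print(X)
for z in(.066,.07,.074,.077): print(z,back(T,(408.1,262.2),z)[0],back(S,(376.9,192.3),z)[0])
c=X[:2]; 
for z in(.07,.074,.077):
  c=back(T,(408.1,262.2),z)[0][:2]; f=np.linspace(0,6.28,24)
  uv=proj(S,np.c_[c[0]+.014*np.cos(f),c[1]+.014*np.sin(f),np.full(24,z)]);print(z,uv.min(0),uv.max(0))
E
```

```text
[ 0.5147675  -0.22446086  0.07500061]
0.066 [ 0.51514845 -0.22610199  0.066     ] [ 0.5180671  -0.23404529  0.066     ]
0.07 [ 0.5146978  -0.22541563  0.07      ] [ 0.51696153 -0.22975985  0.07      ]
0.074 [ 0.51424715 -0.22472928  0.074     ] [ 0.51585597 -0.22547441  0.074     ]
0.077 [ 0.51390916 -0.22421451  0.077     ] [ 0.5150268  -0.22226034  0.077     ]
0.07 [370.81178558 189.49958307] [383.6186571  198.21327592]
0.074 [371.06111258 188.39351394] [383.91572725 197.1183128 ]
0.077 [371.24931828 187.55863546] [384.13997455 196.29171504]
```

Request:
send_rows --rows '[0,1,-1,0,0,0,0,0,0,-1,0,0,0,0,0,0,-1,0,0,0,0,0,0,0,0,0,0,0,0,0,0,0,0,0,0,0,0,0,0,0,0,0,0,0,0,0,0,0,0,0,0,0,0,0,0,0]'

```text
time: 12.8
tool_pos: [0.5143, -0.2263, 0.0709]
ee_rot: [3.141, -0.004, -0.799]
wrist_force: [-8.1, 2.8, 21.6]
width: 0.0003
```

Request:
send_rows --rows '[0,0,2,0,0,0,0,0,0,2,0,0,0,0,0,0,2,0,0,0,0,0,0,0,0,0,0,0,0,0,0,0,0,0,0,0,0,0,0,0,0,0,0,0,0,0,0,0,0,0,0,0,0,0,0,0]'

```text
time: 13.8
tool_pos: [0.5145, -0.2255, 0.0716]
ee_rot: [-3.142, -0.001, -0.799]
wrist_force: [-0.8, -2.9, 5.1]
width: 0.0002
```

Request:
send_rows --rows '[0,0,1,0,0,0,0,0,0,1,0,0,0,0,0,0,0,0,0,0,0,0,0,0,0,0,0,0,0,0,0,0,0,0,0,0,0,0,0,0,0,0,0,0,0,0,0,0,0,0,0,0,0,0,0,0]'

```text
time: 14.8
tool_pos: [0.5145, -0.2249, 0.0736]
ee_rot: [-3.141, -0.0, -0.799]
wrist_force: [2.4, -1.7, 4.4]
width: 0.0006
```

The force fell to 5.1 N at 0.0716 and 4.4 N at 0.0736, with a hard stop at 0.071. That fits a button top at 0.077 with 6 mm of travel, so it was fully down. Now I'll let go and clear away.

Request:
send_rows --rows '[0,0,2,0,0,0,0,0,0,3,0,0,0,0,0,0,15,0,0,0,0,0,0,30,0,0,0,0,0,0,35,0,0,0,0,0,0,30,0,0,0,0,0,0,10,0,0,0,0,0,0,0,0,0,0,0]'

```text
time: 15.8
tool_pos: [0.514, -0.2251, 0.1987]
ee_rot: [-3.142, -0.0, -0.799]
wrist_force: [-0.4, 0.1, -0.2]
width: 0.0007
```

```bash
python3 look.py 8; python3 ang.py 8
```

```text
15.8 [ 0.51404304 -0.22508175  0.19869641] [-3.14154917e+00 -6.94733110e-05 -7.98901892e-01] [-0.36716742  0.09675237 -0.15802093]
0.072 min 29.830078 phi 41.87808640001819
0.076 min 25.97461 phi 42.31766692392818
0.08 min 28.333984 phi 42.25424539732999
0.083 min 24.113281 phi 42.328675504299724
0.086 min 33.148438 phi 42.4058900335938
0.09 min 24.289062 phi 42.746673066253976
44 [ 0.52160508 -0.03531492  0.06      ] (np.float64(39.49824901998031), np.float64(0.08319240804524597))
33 [0.53645924 0.08562257 0.06      ] (np.float64(-54.044422959522706), np.float64(0.08403321535499092))
```

View pics/top8.png

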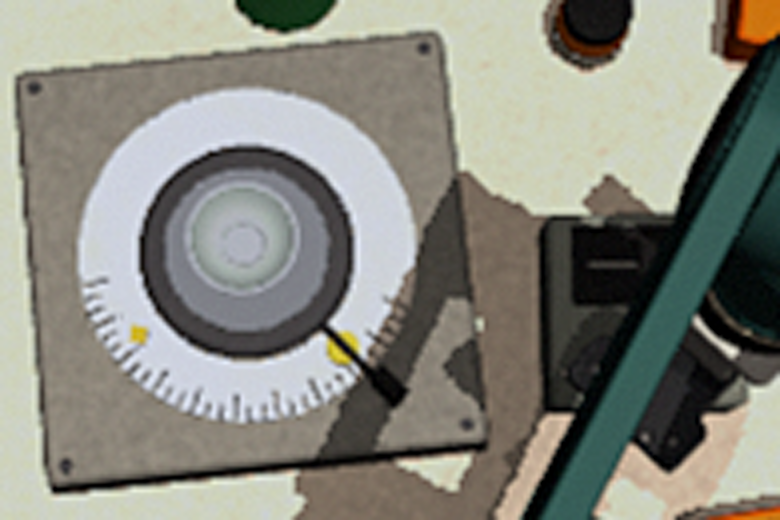

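View pics/side8.png

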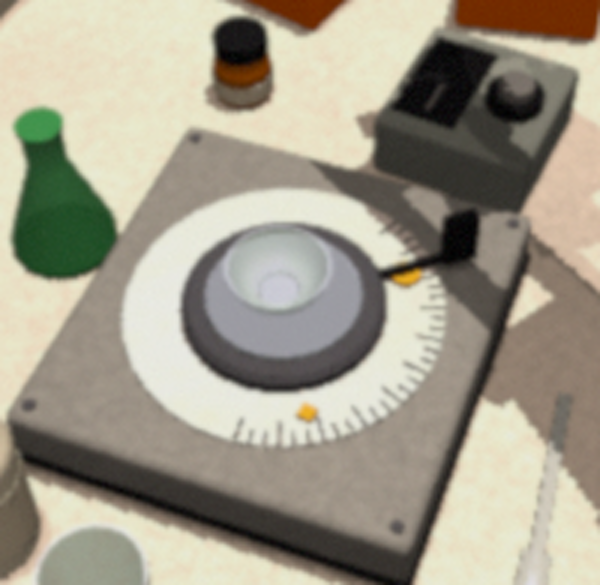

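The bar is still across the round stud (top view at (343,348)), the button is up and shows its cap at (518,88) in the side view, and the dish stands where it was. I'm handing in.

```bash
python3 -c "
from bench import *
print(close_job())"
```

```text
the job is handed in; nothing more can be done
None
```

I set the pointer bar over the large round stud, pressed the read-out button fully down, let it go, and handed the job in at about 16 s of the 64 s. `close_job()` gives no verdict.

- **Ring:** I pushed the lever tab from its clockwise side with the shut fingertips, about 50° counter-clockwise, then backed off and rose clear.
- **Bar position:** The side camera reads the bar at 42.3° and the stud at 42.3°. The top camera reads 43.4° and 43.15°. Each camera puts the bar within about 0.5 mm of the stud's centre. The two cameras differ by about 1° in absolute angle, which fits the 2 mm calibration. The bar did not move during the button press; I re-measured that with the side camera only.
- **Button:** The fingertips hit a hard stop at 0.071 m with 21.6 N, and the spring force while easing off was about 5 N. That fits a button top at about 0.077 m and 6 mm of travel. My first estimate of the button top, 0.0695 m, was wrong; I corrected it by measuring the pictures again.
- **Other things on the bench:** In the last close-up pictures the button is up and the arm is clear. The dish, flask, jar and spatula look unmoved. The bottle, beaker and vial lay partly or wholly outside those pictures, so I did not check them at the end.

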